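Release the filter slide of the lamp box

TASK

Take the pin tool out of its holder block, press the recessed release button in the lamp box's filter slide with its pin, and, keeping the button held down with the pin, push the slide out of the front of the lamp box as far as it goes. Then lift the pin out so that the button springs back up, and stand the pin tool upright in its holder again, fully down. Leave the other things on the bench where they are.

Things in the scene. Friction and masses are not known exactly. Their poses are not given: they have to be found in the camera images.
- lamp_box: White box fixed to the bench, 200 (x) by 150 (y) by 60 mm high, with a grey console 45 mm long, 140 mm wide and 12 mm high on the far end of its top (+x, from x = 52 to 97 mm). Origin: centre of its underside on the bench. Its front faces its own -x; an open channel 46 mm wide along the middle of its top, open at the front, carries the filter slide, whose top lies 59 mm above the bench, 1 mm below the box's top. The slide comes out along the box's -x, level.
- filter_slide (a joint): Black slide, 100 mm long (x), 44 mm wide, 18 mm thick, with a clear window near its front; travel in m: 0 = fully in (as it starts), 0.050 = fully out at a rigid end stop. Slides with about 1 to 2 N. It is locked by a catch unless the release button in it is pressed in by more than 4 mm. The catch runs in a notched rail: if the button is let up on the way, it catches again within about 11 mm; between 0.044 and 0.050 the button comes fully up again and locks the slide out.
- recess (a point): Centre of the mouth of the round recess in the slide's upper face, 20 mm from the slide's rear end; moves with the slide. The recess is 15 mm in diameter with upright walls, against which the pin pushes the slide. Axes as the lamp box's.
- release_button: Round steel button, 13.6 mm in diameter, at the bottom of the recess; it travels with the slide. Origin: centre of its upper face, 4 mm below the recess mouth when up. It is pressed straight down, 8 mm of travel to a rigid stop, with 1.5 N at first rising to 5 N; it springs back. Axes as the lamp box's, z up.
- holder: Plain aluminium block fixed to the bench, 74 by 74 by 32 mm high. Origin: centre of its underside.
- holder_hole (a point): Centre of the mouth of the holder's one hole, in its upper face: 15 mm in diameter, right through the block, upright.
- pin_center (a point): Loose steel pin tool, 85 mm long, 100 g (70 to 140 g): a round upright handle 22 mm in diameter and 60 mm long, and below it, coaxial, a pin 8 mm in diameter and 25 mm long. This point is the centre of the handle, 55 mm above the pin's tip. z runs along the tool, from pin to handle. It starts standing in the holder: pin in the hole, the handle's flat lower shoulder on the block's upper face, this point 30 mm above the hole's mouth.
- pin_tip (a point): Centre of the pin's flat lower end, 25 mm below the handle's shoulder.
- pin_tool: The same pin tool as at pin_center; origin at the pin's tip.
- marker: Bystander: pen lying near the holder, 125 mm long (x), 11 mm high. Origin: centre of its underside, as for all bystanders.
- reagent: Bystander: small jar, 44 mm in diameter, 75 mm high.
- tip_box: Bystander: box 70 by 50 by 35 mm high.
- tube_rack: Bystander: flat rack with tubes, 120 by 80 mm, 34 mm high.
- dish: Bystander: round dish, 90 mm in diameter, 15 mm high.
- wash: Bystander: bottle, 66 mm in diameter, 170 mm high.
Mind the look-alikes: they are no part of the job. What is shaped like the pin_tool but green is not meant.

How it is judged:
By the outcome, as a careful person would: the job done as asked, in the order asked, and still so for the second after the job is handed in, with the robot touching nothing.
It also fails if it takes over 51 s, if anything falls off the work surface, if the arm or the gripper's body presses on something with over 40 N, if the wrist force passes 120 N, or if a joint passes its speed limit or range.

ROBOT

A 7-joint arm with a two-finger parallel gripper is mounted at the origin on the work surface. World frame = base frame: x ahead of the robot, y to its left, z up, the work surface at z = 0. Lengths are in m, angles in rad, forces in N, time in s.
With the tool pointing down it reaches from about 0.425 to 0.95 m from the base axis. Payload 16.7 kg.
Tool frame: the origin (TCP) lies midway between the tips of the shut fingers; the grasp point (between the pads) lies 19 mm behind it; z points along the fingers, y is the line along which they close (so a half turn about z gives the same grasp; the last joint's range is limited). The gripper opens to 94 mm and grips with 3 to 60 N. Pads are 16 mm wide; open, the fingers measure 119 mm over their backs; the gripper's body (75 mm by 177 mm) begins 78 mm behind the grasp point.
Start: joints at [-1.419, 0.426, 0.074, 1.606, -0.034, 1.111, -0.067], TCP at [0.2, 0.645, 0.205] pointing down, gripper open.
Joint ranges: [-2.85, 2.85], [-0.5, 2.14], [-1.23, 1.37], [0.21, 2.46], [-1.02, 4.16], [0.16, 2.05], [-2.73, 2.73]. Speed limits (rad/s): [1.89, 1.89, 2.39, 2.39, 3.01, 3.01, 3.01].

INTERFACE

Orientations are given as a unit quaternion [x, y, z, w].
In Python, from bench import env, read_camera, get_calibration gives the robot as it stands.
- The arm moves only by the tool jog_arm, never from a script. Its argument "targets" is a list that holds one entry, the list of rows, each a list of 6 numbers: the shift along the tool's x, y, z in mm, then the turn, a rotation vector about the tool's x, y, z in rad. A call has exactly 10 rows; each row is the pose to reach, as a shift and turn from the pose commanded when the call began, along the tool's axes at that moment; what a row does not reach only later rows make up. A row lasts 1/8 s, in which the tool goes at most 62.5 mm and 10.7 degrees, less where a joint would pass 70% of its speed; a pose out of reach is approached as far as the arm can. A call with a gripper value outside its range is refused whole. "fingers" is the closure, from 0 (fully open) to 1 (shut), set as the call begins (left out, the last holds). The fingers move at their own pace and stop on an object; "newtons" is the grip in N (left out, the last holds). Time passes only in rows, so rows that repeat a pose let the fingers close, or fill a call up. It gives the time, the measured TCP pose, the force, the opening and the grip force at its end, in the units of the state.
- env.state(): the state, without advancing time (a new reading comes with each control period).
- read_camera(name): name is "scene" or "top" or "wrist"; returns (picture, depth): 400x640x3 uint8, red, green, blue; 400x640 float32, m along the optical axis (not along the pixel's ray), 0 where there is no reading.
- get_calibration(name): a dict with "fx", "fy", "cx", "cy" (pixels), "world_to_cam" (4x4, takes a point from world to camera coordinates). Camera axes: x right, y down, z forward; pixel columns grow to the right and rows downward; lengths in m; the calibration is good to about 2 mm. A picture is of the moment at which its call begins: read the wrist's pose just before it. get_calibration takes no time and is no camera call; for the wrist camera it gives the pose at the moment of the call.
- env.sign_off(): hands the job in; it is judged then, once.
The state is a dict: "t": time; "q": joint angles; "joint_velocities": joint speeds; "tau": joint torques, N m; "position": TCP position; "eef_rot": TCP orientation; "wrist_force": force on the tool from outside, world axes, zero at the start; "torque": the same for the moment, N m; "width": finger opening in m; "grasp_force": force on a finger pad.
Only numpy, scipy, OpenCV 4.12 (cv2) and the standard library are available. Lean on these libraries where they do the work, as an engineer would, in place of code of your own. Each camera call takes 0.05 s, during which the arm holds its last target. There are 200 camera calls.

## Working session

There is one attempt and no reset: what is moved stays moved. The work goes in short steps, Python scripts to look and compute and a tool call to move; the robot and the scene stay as the last step left them, time stands still between calls to the robot, and variables do not carry over. Pictures are saved under pics/ and viewed, at most 10 in all, crops included, and the job is handed in when it is done.

Besides the shell and the picture viewer there is one more tool, called after "Request:" by a JSON object that holds its "method" and its "body". jog_arm: Moves the arm, as the interface text tells. Its arguments: {"type":"object","properties":{"targets":{"type":"array","items":{"type":"array","items":{"type":"array","items":{"type":"number"}}}},"fingers":{"type":"number"},"newtons":{"type":"number"}},"required":["targets"]}

```bash
mkdir -p pics; ls; python3 - <<'E'
from bench import env, read_camera, get_calibration
import cv2, numpy as np
s=env.state(); print(s['t'],s['position'],s['eef_rot'],s['width'])
for n in ['scene','top']:
    p,d=read_camera(n); c=get_calibration(n)
    np.savez(f'{n}0.npz',p=p,d=d,K=[c['fx'],c['fy'],c['cx'],c['cy']],T=c['world_to_cam'])
    cv2.imwrite(f'pics/{n}0.png',p[...,::-1]); print(n,c)
E
```

```text
pics
0.0 [0.1998803  0.64426967 0.20478155] [ 1.49848751e-01  9.88708735e-01 -6.21058414e-04 -5.44156762e-05] 0.09388772096578919
scene {'fx': 430.35631032437567, 'fy': 430.35631032437567, 'cx': 324.7785382744478, 'cy': 203.87577354385994, 'world_to_cam': array([[ 0.66269751,  0.74876968,  0.01326611, -0.4415318 ],
       [ 0.4621592 , -0.39496614, -0.79398402, -0.17781684],
       [-0.58927149,  0.53230228, -0.60779387,  1.34859214],
       [ 0.        ,  0.        ,  0.        ,  1.        ]])}
top {'fx': 367.1872854360667, 'fy': 367.1872854360667, 'cx': 320.159571648226, 'cy': 196.59761754072395, 'world_to_cam': array([[ 0.0112608 , -0.99992868, -0.00397865,  0.07548716],
       [-0.99689592, -0.0109164 , -0.07797024,  0.58920868],
       [ 0.07792124,  0.00484431, -0.99694775,  1.05170841],
       [ 0.        ,  0.        ,  0.        ,  1.        ]])}
```

View pics/top0.png

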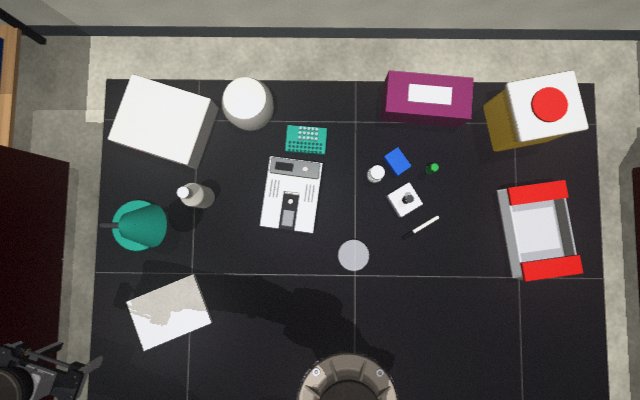

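View pics/scene0.png

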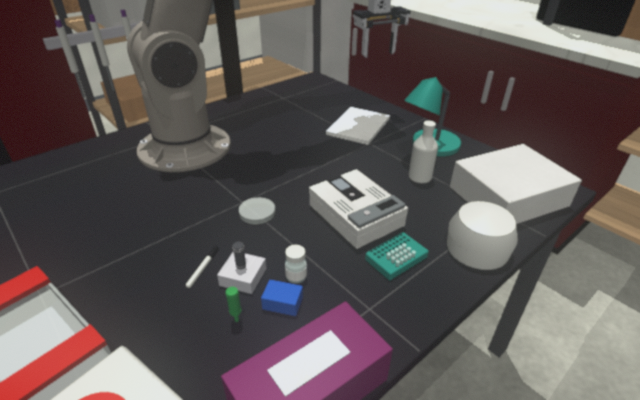

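The top view shows the lamp box at about (291,195), the holder at (405,199) with a dark tool at (408,198), and a green look-alike at (432,168). The dark tool fits because it stands in the aluminium block and isn't green. In the scene view the dark tool is at (239,255) and the green one at (233,303). I'll confirm with an enlarged crop and measure.

```bash
cat > h.py <<'E'
import numpy as np, cv2
def load(n):
    z=np.load(n); return z['p'],z['d'],z['K'],z['T']
def ray(uv,z,K,T):
    """pixel(s) -> world point(s) on plane height z"""
    uv=np.atleast_2d(uv).astype(float); R=T[:3,:3]; o=-R.T@T[:3,3]
    d=np.c_[(uv[:,0]-K[2])/K[0],(uv[:,1]-K[3])/K[1],np.ones(len(uv))]@R
    return o+d*((z-o[2])/d[:,2])[:,None]
def proj(P,K,T):
    c=np.atleast_2d(P)@T[:3,:3].T+T[:3,3]; return np.c_[K[0]*c[:,0]/c[:,2]+K[2],K[1]*c[:,1]/c[:,2]+K[3]]
def cloud(d,K,T):
    v,u=np.mgrid[:d.shape[0],:d.shape[1]]
    c=np.stack([(u-K[2])/K[0]*d,(v-K[3])/K[1]*d,d],-1)-T[:3,3]
    return c@T[:3,:3]
E
python3 - <<'E'
from h import *
p,d,K,T=load('top0.npz')
W=cloud(d,K,T); 
def rect(name,u0,u1,v0,v1,zlo,zhi):
    m=np.zeros(d.shape,np.uint8); m[v0:v1,u0:u1]=((W[v0:v1,u0:u1,2]>zlo)&(W[v0:v1,u0:u1,2]<zhi))
    pts=W[m>0]; r=cv2.minAreaRect((pts[:,:2]*1000).astype(np.float32)); print(name,len(pts),np.median(pts[:,2]),r)
    return m
rect('box',255,330,150,240,.05,.068)
rect('console',255,330,150,240,.068,.085)
rect('holder',380,430,178,222,.022,.045)
rect('pin',380,430,178,222,.075,.11)
rect('green',422,445,155,180,.04,.12)
a=cv2.resize(p[145:240,255:330],None,fx=5,fy=5,interpolation=2)
b=cv2.resize(p[145:240,360:445],None,fx=5,fy=5,interpolation=2)
cv2.imwrite('pics/crop1.png',np.hstack([a,b])[...,::-1])
E
```

```text
box 2917 0.05960803599094643 ((592.916748046875, 164.16650390625), (150.69297790527344, 200.21112060546875), 82.86546325683594)
console 772 0.0718065575044633 ((665.8421020507812, 154.77059936523438), (139.95022583007812, 45.38441848754883), 83.08488464355469)
holder 590 0.032416722150802754 ((583.2418212890625, -164.32351684570312), (73.86437225341797, 75.06974792480469), 31.547807693481445)
pin 60 0.09160944287935033 ((602.9072265625, -125.96485900878906), (106.39364624023438, 20.94580078125), 60.584808349609375)
green 87 0.0837620537806456 ((670.6314086914062, -234.3046112060547), (20.785898208618164, 21.487804412841797), 32.11669921875)
```

View pics/crop1.png

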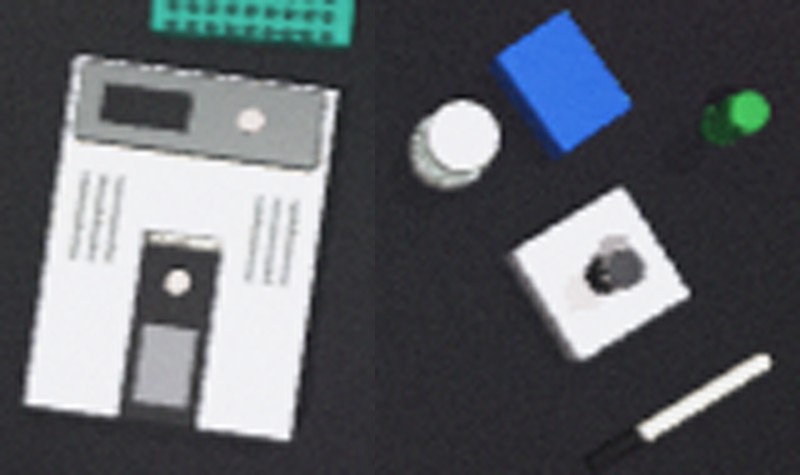

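The crop shows the dark steel tool in the aluminium block, its top at about full-picture pixel (410.6,198.6). The green look-alike stands free at (433,167). The recess with the light button is at about (290.4,201.6). The dark tool is the one meant.

```bash
python3 - <<'E'
from h import *
from bench import env
p,d,K,T=load('top0.npz'); W=cloud(d,K,T)
sub=np.zeros(d.shape,bool); sub[185:212,398:420]=True
m=sub&(W[...,2]>.085)&(W[...,2]<.1); v,u=np.nonzero(m); print('pin top',m.sum(),W[m].mean(0), ray([u.mean(),v.mean()],.092,K,T))
g=p.astype(int).sum(-1)
# button: bright blob inside slide
sub[:]=False; sub[195:209,283:298]=True
m=sub&(g>330); v,u=np.nonzero(m); w=g[m]-330; b=[(u*w).sum()/w.sum(),(v*w).sum()/w.sum()]; print('button px',b,m.sum(),ray(b,.055,K,T))
c,s=np.cos(np.radians(-7.1)),np.sin(np.radians(-7.1)); B=np.array([.5929,.1642])
q=ray(b,.055,K,T)[0,:2]-B; print('button in box',c*q[0]+s*q[1],-s*q[0]+c*q[1])
# scene view
p2,d2,K2,T2=load('scene0.npz'); W2=cloud(d2,K2,T2)
for nm,x,y,z0,z1 in [('pin',.583,-.164,.085,.1),('holder',.583,-.164,.024,.04),('box',.593,.164,.05,.066)]:
    r=.04 if nm=='pin' else .055 if nm=='holder' else .13
    m=(np.hypot(W2[...,0]-x,W2[...,1]-y)<r)&(W2[...,2]>z0)&(W2[...,2]<z1)
    P=W2[m]; print('scene',nm,m.sum(),P.mean(0),cv2.minAreaRect((P[:,:2]*1000).astype(np.float32)))
print('jar',ray([376,172],.075,K,T))
s=env.state(); print(s['position'],s['q'])
E
```

```text
pin top 52 [ 0.58085642 -0.16307016  0.09172865] [[ 0.58083463 -0.16300802  0.092     ]]
button px [np.float64(290.58079008520525), np.float64(201.37257939581718)] 26 [[0.57133237 0.16566807 0.055     ]]
button in box -0.02158370180331939 -0.0012089772891907757
scene pin 96 [ 0.5848744  -0.16289884  0.09165278] ((582.6902465820312, -163.10281372070312), (22.897239685058594, 20.728750228881836), 21.2484130859375)
scene holder 893 [ 0.59171079 -0.16563429  0.0324314 ] ((583.6809692382812, -161.54147338867188), (76.38970184326172, 76.69032287597656), 32.480873107910156)
scene box 2552 [0.58504707 0.15883393 0.06015419] ((593.482177734375, 166.76174926757812), (154.04266357421875, 205.1851043701172), 82.61770629882812)
jar [[ 0.65503858 -0.07371699  0.075     ]]
[0.19989792 0.64429667 0.20484637] [-1.41950305  0.42667013  0.07386369  1.60654109 -0.03411092  1.11082203
 -0.06705361]
```

```bash
cat >> h.py <<'E'
from scipy.spatial.transform import Rotation as Ro
YAW=np.radians(-7.1)
def Rt(yaw=YAW):
    y=np.array([np.cos(yaw),np.sin(yaw),0]); z=np.array([0,0,-1.]); return np.c_[np.cross(y,z),y,z]
def delta(p,q,pt,yaw=YAW):
    R=Ro.from_quat(q).as_matrix()
    print('shift mm',np.round(R.T@(np.array(pt)-p)*1000,1),'turn',np.round(Ro.from_matrix(R.T@Rt(yaw)).as_rotvec(),4))
E
python3 - <<'E'
from h import *
from bench import env,get_calibration
s=env.state(); R=Ro.from_quat(s['eef_rot']).as_matrix()
T=get_calibration('wrist')['world_to_cam']; o=-T[:3,:3].T@T[:3,3]
print('cam in tool',R.T@(o-s['position']),'cam axes in tool',R.T@T[:3,:3].T)
delta(s['position'],s['eef_rot'],[.572,.166,.25])
E
```

```text
cam in tool [ 0.0829222   0.0002555  -0.17958063] cam axes in tool [[-2.56554987e-04 -9.58701919e-01 -2.84412665e-01]
 [ 9.99999716e-01 -4.44383669e-05 -7.52258223e-04]
 [ 7.08552568e-04 -2.84412778e-01  9.58701658e-01]]
shift mm [-497.1 -346.6  -44.7] turn [-9.0000e-04  9.0000e-04  1.3939e+00]
```

Request:
{"method": "jog_arm", "body": {"targets": [[[-50, -35, -45, 0, 0, 0.14], [-105, -74, -45, 0, 0, 0.3], [-160, -112, -45, 0, 0, 0.46], [-215, -150, -45, 0, 0, 0.62], [-270, -188, -45, 0, 0, 0.78], [-326, -227, -45, 0, 0, 0.94], [-382, -266, -45, 0, 0, 1.1], [-440, -306, -45, 0, 0, 1.26], [-497, -347, -45, 0, 0, 1.394], [-497, -347, -45, 0, 0, 1.394]]], "fingers": 0.4, "newtons": 40}}

```text
t: 1.35
position: [0.5728, 0.164, 0.2504]
eef_rot: [0.75, 0.661, -0.0, 0.0]
wrist_force: [-0.2, 0.9, 0.2]
width: 0.0566
grasp_force: 0.0
```

```bash
python3 - <<'E'
from h import *
from bench import env,read_camera,get_calibration
c=get_calibration('wrist'); s=env.state(); p,d=read_camera('wrist')
K=np.array([c['fx'],c['fy'],c['cx'],c['cy']]); T=c['world_to_cam']
np.savez('w1.npz',p=p,d=d,K=K,T=T)
q=proj([[.572,.166,.059]],K,T)[0]; print(q, s['position'], s['joint_velocities'].round(3))
W=cloud(d,K,T)
m=(W[...,2]>.0575)&(W[...,2]<.0625)&(np.hypot(W[...,0]-.593,W[...,1]-.164)<.13); P=W[m]; print('box top',m.sum(),cv2.minAreaRect((P[:,:2]*1000).astype(np.float32)))
# holes/dark in deeper depth near recess
m=(np.hypot(W[...,0]-.572,W[...,1]-.166)<.012)&(W[...,2]<.057)&(W[...,2]>.05); print('recess pts',m.sum(),W[m].mean(0), cv2.minEnclosingCircle((W[m][:,:2]*1000).astype(np.float32)))
u,v=map(int,q); cv2.imwrite('pics/w1.png',cv2.resize(p[max(v-100,0):v+100,max(u-130,0):u+130],None,fx=3,fy=3)[...,::-1])
delta(s['position'],s['eef_rot'],[.572,.166,.25])
E
```

```text
[319.11113052 179.80097107] [0.57275338 0.16401189 0.25044207] [ 0.696  0.311  0.172 -0.315 -0.216  0.082  0.975]
box top 14443 ((593.4867553710938, 165.27854919433594), (148.9738006591797, 200.73818969726562), 82.81070709228516)
recess pts 102 [0.57357188 0.16748581 0.05509363] ((573.8704223632812, 167.6067352294922), 7.581576824188232)
shift mm [ 1.9 -1.   0.4] turn [ 0.      0.0001 -0.0026]
```

View pics/w1.png

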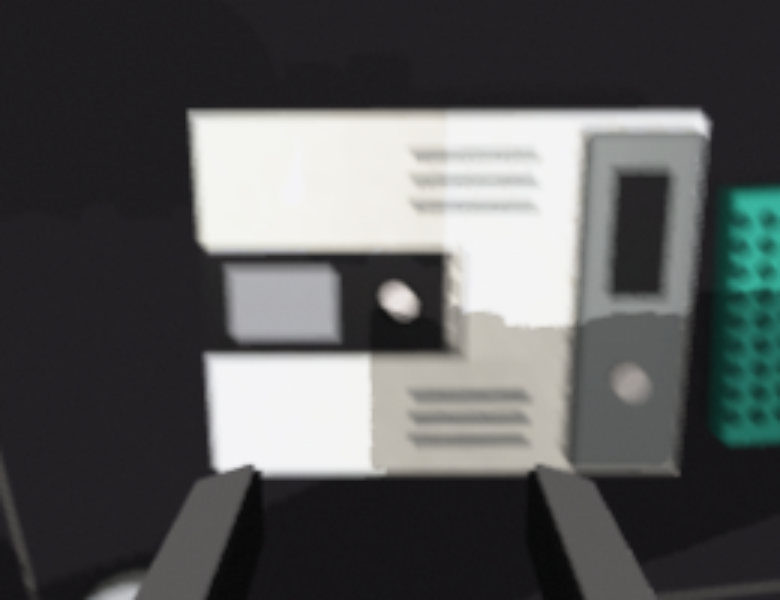

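The crop shows the button in the recess at crop (398,300), in the black slide, with the box level and its console to the right. Next I'll hover over the pin tool.

Request:
{"method": "jog_arm", "body": {"targets": [[[-50, 8, 0, 0, 0, 0], [-105, 16, 0, 0, 0, 0], [-160, 25, 10, 0, 0, 0], [-215, 34, 20, 0, 0, 0], [-270, 42, 30, 0, 0, 0], [-325, 51, 30, 0, 0, 0], [-325, 51, 30, 0, 0, 0], [-325, 51, 30, 0, 0, 0], [-325, 51, 30, 0, 0, 0], [-325, 51, 30, 0, 0, 0]]]}}

```text
t: 2.65
position: [0.5824, -0.1616, 0.2205]
eef_rot: [0.749, 0.663, 0.0, -0.0]
wrist_force: [0.2, -0.3, 0.4]
width: 0.0564
grasp_force: 0.0
```

```bash
python3 - <<'E'
from h import *
from bench import env,read_camera,get_calibration
c=get_calibration('wrist'); s=env.state(); p,d=read_camera('wrist')
K=np.array([c['fx'],c['fy'],c['cx'],c['cy']]); T=c['world_to_cam']
np.savez('w2.npz',p=p,d=d,K=K,T=T)
print(s['position'], s['joint_velocities'].round(3))
W=cloud(d,K,T)
for nm,z0,z1,r in [('pin top',.088,.096,.03),('holder',.029,.036,.055)]:
    m=(W[...,2]>z0)&(W[...,2]<z1)&(np.hypot(W[...,0]-.583,W[...,1]+.163)<r); P=W[m]; v,u=np.nonzero(m)
    print(nm,m.sum(),P.mean(0),cv2.minAreaRect((P[:,:2]*1000).astype(np.float32)),cv2.minEnclosingCircle((P[:,:2]*1000).astype(np.float32)))
q=proj([[.582,-.163,.06]],K,T)[0]; print(q)
u,v=map(int,q); cv2.imwrite('pics/w2.png',cv2.resize(p[max(v-100,0):v+100,max(u-130,0):u+130],None,fx=3,fy=3)[...,::-1])
delta(s['position'],s['eef_rot'],[.582,-.163,.05])
E
```

```text
[ 0.58243659 -0.16162767  0.22047836] [ 0.004 -0.001  0.003 -0.002  0.     0.001 -0.   ]
pin top 350 [ 0.58241098 -0.16198008  0.09219216] ((582.5150756835938, -162.4970703125), (21.299121856689453, 21.170934677124023), 82.36677551269531) ((582.2828979492188, -162.7015380859375), 11.378212928771973)
holder 3008 [ 0.58470667 -0.15973505  0.0325418 ] ((584.031005859375, -162.88182067871094), (74.19923400878906, 74.4356689453125), 31.587459564208984) ((584.0943603515625, -162.61865234375), 51.87787628173828)
[319.65151471 188.46076423]
shift mm [ -1.5  -0.3 170.5] turn [-0.0001 -0.0003  0.0017]
```

View pics/w2.png

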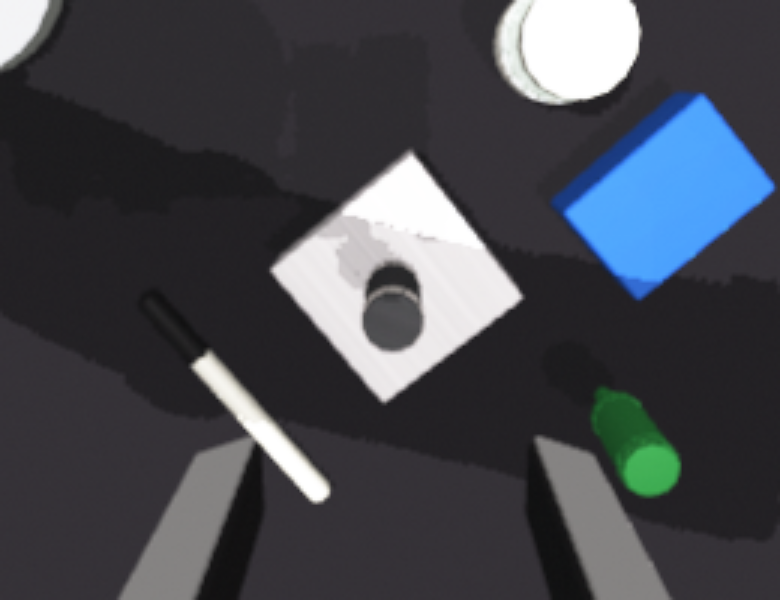

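The crop shows the steel handle at crop (393,320), centred between the open fingers. The green one is well clear at (650,470).

Request:
{"method": "jog_arm", "body": {"targets": [[[-1, 0, 40, 0, 0, 0], [-1, 0, 85, 0, 0, 0], [-1, 0, 120, 0, 0, 0], [-1, 0, 145, 0, 0, 0], [-1, 0, 160, 0, 0, 0], [-1, 0, 170, 0, 0, 0], [-1, 0, 174, 0, 0, 0], [-1, 0, 174, 0, 0, 0], [-1, 0, 174, 0, 0, 0], [-1, 0, 174, 0, 0, 0]]]}}

```text
t: 3.95
position: [0.5823, -0.1639, 0.0469]
eef_rot: [0.75, 0.662, 0.0, 0.0]
wrist_force: [-0.6, 0.7, 0.4]
width: 0.0565
grasp_force: 0.0
```

Request:
{"method": "jog_arm", "body": {"targets": [[[0, 0, 0, 0, 0, 0], [0, 0, 0, 0, 0, 0], [0, 0, 0, 0, 0, 0], [0, 0, 0, 0, 0, 0], [0, 0, 0, 0, 0, 0], [0, 0, 0, 0, 0, 0], [0, 0, 0, 0, 0, 0], [0, 0, 0, 0, 0, 0], [0, 0, 0, 0, 0, 0], [0, 0, 0, 0, 0, 0]]], "fingers": 1, "newtons": 40}}

```text
t: 5.2
position: [0.5821, -0.1639, 0.0465]
eef_rot: [0.75, 0.662, -0.0, 0.0]
wrist_force: [0.5, 0.7, -1.0]
width: 0.0211
grasp_force: 40.0
```

Request:
{"method": "jog_arm", "body": {"targets": [[[0, 0, -25, 0, 0, 0], [0, 0, -60, 0, 0, 0], [0, 0, -95, 0, 0, 0], [45, -7, -100, 0, 0, 0], [100, -15, -100, 0, 0, 0], [155, -24, -100, 0, 0, 0], [210, -32, -100, 0, 0, 0], [260, -40, -100, 0, 0, 0], [300, -46, -100, 0, 0, 0], [327, -50, -100, 0, 0, 0]]]}}

```text
t: 6.45
position: [0.5725, 0.1692, 0.1464]
eef_rot: [0.749, 0.663, -0.0, -0.0]
wrist_force: [0.6, -0.7, -1.3]
width: 0.0214
grasp_force: 40.0
```

Request:
{"method": "jog_arm", "body": {"targets": [[[0, 0, 0, 0, 0, 0], [0, 0, 0, 0, 0, 0], [0, 0, 0, 0, 0, 0], [0, 0, 0, 0, 0, 0], [0, 0, 0, 0, 0, 0], [0, 0, 0, 0, 0, 0], [0, 0, 0, 0, 0, 0], [0, 0, 0, 0, 0, 0], [0, 0, 0, 0, 0, 0], [0, 0, 0, 0, 0, 0]]]}}

```text
t: 7.7
position: [0.5729, 0.1668, 0.1464]
eef_rot: [0.75, 0.662, -0.0, -0.0]
wrist_force: [-0.1, -0.3, -0.4]
width: 0.0212
grasp_force: 40.0
```

```bash
cat > look.py <<'E'
from h import *
from bench import env,read_camera,get_calibration
import sys
n=sys.argv[1]
c=get_calibration('wrist'); s=env.state(); p,d=read_camera('wrist')
K=np.array([c['fx'],c['fy'],c['cx'],c['cy']]); T=c['world_to_cam']
np.savez(n+'.npz',p=p,d=d,K=K,T=T)
print(s['t'],s['position'],s['wrist_force'],s['grasp_force'],abs(s['joint_velocities']).max().round(3))
W=cloud(d,K,T); x0,y0=float(sys.argv[2]),float(sys.argv[3])
m=(np.hypot(W[...,0]-x0,W[...,1]-y0)<.012)&(W[...,2]<.057)&(W[...,2]>.04)
if m.any(): print('recess',m.sum(),W[m].mean(0),cv2.minEnclosingCircle((W[m][:,:2]*1000).astype(np.float32)))
m=(W[...,2]>.0575)&(W[...,2]<.0625)&(np.hypot(W[...,0]-.593,W[...,1]-.165)<.13); P=W[m]
if len(P): print('box',m.sum(),cv2.minAreaRect((P[:,:2]*1000).astype(np.float32)))
# handle top of held tool (about 45 mm above the TCP)
zt=s['position'][2]+.0455
m=(abs(W[...,2]-zt)<.005)&(np.hypot(*(W[...,:2]-s['position'][:2]).transpose(2,0,1))<.011); print('handle top',m.sum(),W[m].mean(0) if m.any() else '')
u,v=map(int,proj([[x0,y0,.059]],K,T)[0]); print('recess px',u,v,'scaled crop centre')
u,v=max(u,130),max(v,100)
cv2.imwrite(f'pics/{n}.png',cv2.resize(p[v-100:v+100,u-130:u+130],None,fx=3,fy=3)[...,::-1])
E
python3 look.py w3 .573 .167
```

```text
7.7 [0.57292142 0.16683406 0.14643928] [-0.10569672 -0.27091865 -0.40743128] 39.99968111515045 0.002
recess 188 [0.5734392  0.16749883 0.05523959] ((572.7846069335938, 167.20436096191406), 7.955225944519043)
box 22125 ((593.3396606445312, 165.51422119140625), (150.18849182128906, 200.37232971191406), 83.0443344116211)
handle top 1185 [0.57315552 0.16811827 0.19238024]
recess px 319 206 scaled crop centre
```

View pics/w3.png

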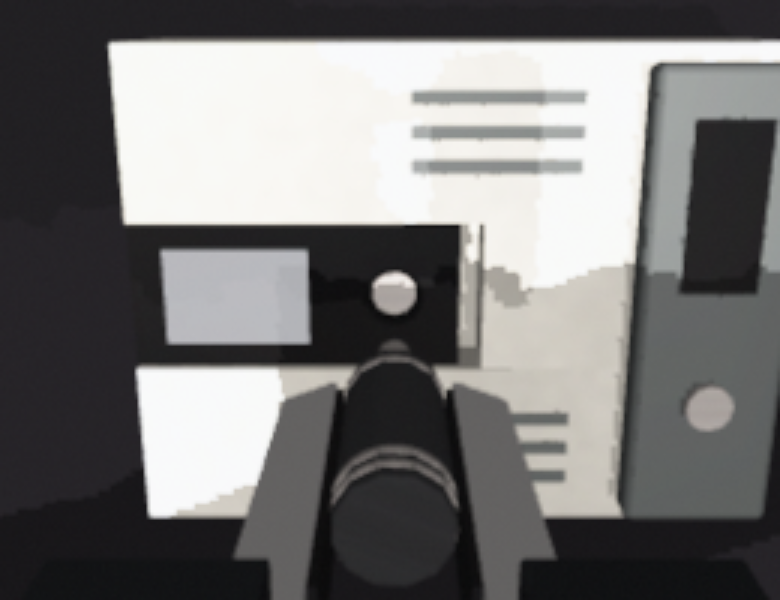

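Pin tip at crop (394,345) lines up with the recess at (394,293), and the depth readings agree within 1 mm. I'll go down now.

Request:
{"method": "jog_arm", "body": {"targets": [[[0, 0, 15, 0, 0, 0], [0, 0, 33, 0, 0, 0], [0, 0, 42, 0, 0, 0], [0, 0, 46, 0, 0, 0], [0, 0, 49, 0, 0, 0], [0, 0, 51, 0, 0, 0], [0, 0, 53, 0, 0, 0], [0, 0, 55, 0, 0, 0], [0, 0, 56, 0, 0, 0], [0, 0, 56, 0, 0, 0]]]}}

```text
t: 9.0
position: [0.5731, 0.1669, 0.0906]
eef_rot: [0.75, 0.662, 0.0, 0.0]
wrist_force: [0.4, 0.6, 2.7]
width: 0.0214
grasp_force: 40.0
```

Request:
{"method": "jog_arm", "body": {"targets": [[[0, 0, 1, 0, 0, 0], [0, 0, 2, 0, 0, 0], [0, 0, 3, 0, 0, 0], [0, 0, 3, 0, 0, 0], [0, 0, 3, 0, 0, 0], [0, 0, 3, 0, 0, 0], [0, -1, 3, 0, 0, 0], [0, -2, 3, 0, 0, 0], [0, -3, 3, 0, 0, 0], [0, -4, 3, 0, 0, 0]]]}}

```text
t: 10.25
position: [0.5689, 0.1674, 0.0875]
eef_rot: [0.75, 0.662, -0.0, -0.0]
wrist_force: [1.4, 0.4, 3.2]
width: 0.0215
grasp_force: 40.0
```

Request:
{"method": "jog_arm", "body": {"targets": [[[0, -1, 0, 0, 0, 0], [0, -2, 0, 0, 0, 0], [0, -3, 0, 0, 0, 0], [0, -4, 0, 0, 0, 0], [0, -5, 0, 0, 0, 0], [0, -6, 0, 0, 0, 0], [0, -7, 0, 0, 0, 0], [0, -8, 0, 0, 0, 0], [0, -8, 0, 0, 0, 0], [0, -8, 0, 0, 0, 0]]]}}

```text
t: 11.5
position: [0.5609, 0.1683, 0.0874]
eef_rot: [0.75, 0.662, -0.0, -0.0]
wrist_force: [0.4, 0.5, 4.0]
width: 0.0216
grasp_force: 40.0
```

```bash
python3 look.py w4 .563 .169; cat > slide.py <<'E'
# slide rear edge: where the black slide ends along the box's centre line, in box x
from h import *; import sys
p,d,K,T=load(sys.argv[1]+'.npz'); g=p.astype(int).sum(-1)
B=np.array([.5934,.1655]); c,s=np.cos(YAW),np.sin(YAW)
for lat in (.015,.018):
    xs=np.arange(-.16,.01,.0005)
    P=np.c_[B[0]+xs*c-lat*s,B[1]+xs*s+lat*c,np.full(len(xs),.059)]
    q=np.rint(proj(P,K,T)).astype(int); val=g[q[:,1],q[:,0]]; zz=cloud(d,K,T)[q[:,1],q[:,0],2]
    on=abs(zz-.059)<.003; print('lat',lat,'slide-level x from',xs[on].min(),'to',xs[on].max())
E
python3 slide.py w3; python3 slide.py w4
```

```text
11.5 [0.56090302 0.16832054 0.08740347] [0.36616715 0.5291487  3.98383517] 40.00084161758423 0.002
recess 64 [0.56137444 0.17172987 0.04974942] ((561.339599609375, 170.18336486816406), 7.57724142074585)
box 31977 ((587.0238647460938, 166.04684448242188), (150.36251831054688, 212.8863067626953), 82.8759994506836)
handle top 1197 [0.56115108 0.1696504  0.13332226]
recess px 322 229 scaled crop centre
lat 0.015 slide-level x from -0.09999999999999995 to 0.009500000000000147
lat 0.018 slide-level x from -0.09949999999999995 to 0.009500000000000147
lat 0.015 slide-level x from -0.11199999999999996 to 0.009500000000000147
lat 0.018 slide-level x from -0.11249999999999996 to 0.009500000000000147
```

The slide's front edge is now 12.5 mm out and the button is still held, so I'll keep pushing.

Request:
{"method": "jog_arm", "body": {"targets": [[[0, -2, 0, 0, 0, 0], [0, -5, 0, 0, 0, 0], [0, -9, 0, 0, 0, 0], [0, -13, 0, 0, 0, 0], [0, -17, 0, 0, 0, 0], [0, -21, 0, 0, 0, 0], [0, -25, 0, 0, 0, 0], [0, -28, 0, 0, 0, 0], [0, -30, 0, 0, 0, 0], [0, -31, 0, 0, 0, 0]]]}}

```text
t: 12.8
position: [0.5302, 0.1722, 0.0875]
eef_rot: [0.75, 0.662, -0.0, -0.0]
wrist_force: [1.1, 1.2, 3.0]
width: 0.0214
grasp_force: 40.0
```

Request:
{"method": "jog_arm", "body": {"targets": [[[0, -1, 0, 0, 0, 0], [0, -2, 0, 0, 0, 0], [0, -3, 0, 0, 0, 0], [0, -4, 0, 0, 0, 0], [0, -5, 0, 0, 0, 0], [0, -6, 0, 0, 0, 0], [0, -7, 0, 0, 0, 0], [0, -7, 0, 0, 0, 0], [0, -7, 0, 0, 0, 0], [0, -7, 0, 0, 0, 0]]]}}

```text
t: 14.05
position: [0.5233, 0.173, 0.0874]
eef_rot: [0.75, 0.662, -0.0, -0.0]
wrist_force: [1.5, 0.8, 3.5]
width: 0.0215
grasp_force: 40.0
```

```bash
python3 look.py w5 .524 .174; python3 slide.py w5
```

```text
14.05 [0.52331165 0.17298864 0.08744915] [1.54270245 0.79675039 3.54605936] 40.00088095664978 0.001
recess 64 [0.52398271 0.17638116 0.0498206 ] ((523.453125, 172.3776397705078), 7.029232501983643)
box 31679 ((578.4092407226562, 167.00137329101562), (150.7125244140625, 230.5023193359375), 82.81867218017578)
handle top 1201 [0.52356847 0.17431313 0.13339645]
recess px 320 228 scaled crop centre
lat 0.015 slide-level x from -0.15 to 0.009500000000000147
lat 0.018 slide-level x from -0.1505 to 0.009500000000000147
```

Request:
{"method": "jog_arm", "body": {"targets": [[[0, -0.3, 0, 0, 0, 0], [0, -0.6, 0, 0, 0, 0], [0, -1, 0, 0, 0, 0], [0, -1.3, 0, 0, 0, 0], [0, -1.6, 0, 0, 0, 0], [0, -2, 0, 0, 0, 0], [0, -2, 0, 0, 0, 0], [0, -2, 0, 0, 0, 0], [0, -2, 0, 0, 0, 0], [0, -2, 0, 0, 0, 0]]]}}

```text
t: 15.35
position: [0.5213, 0.1732, 0.0875]
eef_rot: [0.75, 0.662, -0.0, -0.0]
wrist_force: [2.0, 0.3, 3.0]
width: 0.0215
grasp_force: 40.0
```

```bash
python3 look.py w6 .524 .174; python3 slide.py w6
```

```text
15.35 [0.52131785 0.17324306 0.08746528] [1.95842734 0.25031745 2.99253335] 40.000964999198914 0.002
recess 72 [0.5252561  0.17584931 0.04984888] ((523.9252319335938, 172.57937622070312), 7.285778522491455)
box 31716 ((578.5673828125, 167.02847290039062), (150.61329650878906, 230.73947143554688), 82.81749725341797)
handle top 1189 [0.52150588 0.17450117 0.13338944]
recess px 323 228 scaled crop centre
lat 0.015 slide-level x from -0.15 to 0.009500000000000147
lat 0.018 slide-level x from -0.1505 to 0.009500000000000147
```

Request:
{"method": "jog_arm", "body": {"targets": [[[0, -0.3, 0, 0, 0, 0], [0, -0.6, 0, 0, 0, 0], [0, -0.9, 0, 0, 0, 0], [0, -1.2, 0, 0, 0, 0], [0, -1.5, 0, 0, 0, 0], [0, -1.8, 0, 0, 0, 0], [0, -2, 0, 0, 0, 0], [0, -2, 0, 0, 0, 0], [0, -2, 0, 0, 0, 0], [0, -2, 0, 0, 0, 0]]]}}

```text
t: 16.65
position: [0.5195, 0.1735, 0.0875]
eef_rot: [0.75, 0.662, 0.0, 0.0]
wrist_force: [5.1, 0.1, 2.5]
width: 0.0214
grasp_force: 40.0
```

```bash
python3 look.py w7 .524 .174; python3 slide.py w7
```

```text
16.65 [0.51950736 0.17352248 0.0875103 ] [5.122762   0.12877716 2.47639644] 40.003339648246765 0.001
recess 89 [0.52635083 0.17498902 0.04971823] ((524.403076171875, 173.83901977539062), 6.955990791320801)
box 31803 ((578.289794921875, 167.255126953125), (151.6442413330078, 230.18682861328125), 82.49150848388672)
handle top 1192 [0.51975048 0.17481169 0.13346678]
recess px 325 228 scaled crop centre
lat 0.015 slide-level x from -0.15 to 0.009500000000000147
lat 0.018 slide-level x from -0.15 to 0.009500000000000147
```

Request:
{"method": "jog_arm", "body": {"targets": [[[0, 0, -2, 0, 0, 0], [0, 0, -4, 0, 0, 0], [0, 0, -6, 0, 0, 0], [0, 0, -8, 0, 0, 0], [0, 0, -11, 0, 0, 0], [0, 0, -16, 0, 0, 0], [0, 0, -24, 0, 0, 0], [0, 0, -40, 0, 0, 0], [0, 0, -59, 0, 0, 0], [0, 0, -59, 0, 0, 0]]]}}

```text
t: 17.95
position: [0.5201, 0.1739, 0.1482]
eef_rot: [0.75, 0.662, 0.001, 0.0]
wrist_force: [-0.4, 0.3, -0.8]
width: 0.0216
grasp_force: 40.0
```

Request:
{"method": "jog_arm", "body": {"targets": [[[0, 0, 0, 0, 0, 0], [0, 0, 0, 0, 0, 0], [0, 0, 0, 0, 0, 0], [0, 0, 0, 0, 0, 0], [0, 0, 0, 0, 0, 0], [0, 0, 0, 0, 0, 0], [0, 0, 0, 0, 0, 0], [0, 0, 0, 0, 0, 0], [0, 0, 0, 0, 0, 0], [0, 0, 0, 0, 0, 0]]]}}

```text
t: 19.2
position: [0.5194, 0.1735, 0.1465]
eef_rot: [0.75, 0.662, -0.0, 0.0]
wrist_force: [0.0, -0.0, -1.9]
width: 0.0214
grasp_force: 40.0
```

```bash
python3 look.py w8 .524 .174; python3 slide.py w8; python3 - <<'E'
from h import *
from bench import env
s=env.state(); delta(s['position'],s['eef_rot'],[.5822,-.1638,.1464])
E
```

```text
19.2 [0.51938325 0.17349691 0.14649186] [ 0.02330438 -0.00917083 -1.90747495] 39.999743700027466 0.002
recess 189 [0.52379634 0.17364852 0.05515956] ((523.8108520507812, 173.73390197753906), 7.4102349281311035)
box 21880 ((578.416015625, 167.28811645507812), (150.66763305664062, 230.35012817382812), 82.83509826660156)
handle top 1176 [0.51964645 0.17475207 0.19242706]
recess px 324 205 scaled crop centre
lat 0.015 slide-level x from -0.1505 to 0.009500000000000147
lat 0.018 slide-level x from -0.15 to 0.009500000000000147
shift mm [-3.270e+02  1.041e+02  1.000e-01] turn [-0.      0.     -0.0001]
```

View pics/w8.png

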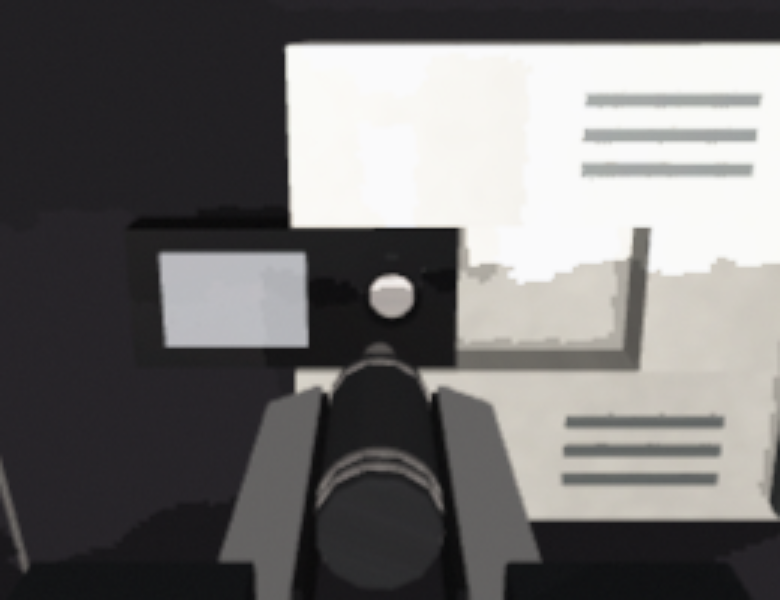

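The slide is out 50 mm and the button is up (crop (392,296), depth 4 mm below the mouth). The tool sits unchanged in the grip, so I'll take it back to the holder.

Request:
{"method": "jog_arm", "body": {"targets": [[[-45, 14, 0, 0, 0, 0], [-100, 32, 0, 0, 0, 0], [-155, 49, 0, 0, 0, 0], [-210, 67, 0, 0, 0, 0], [-260, 83, 0, 0, 0, 0], [-300, 96, 0, 0, 0, 0], [-327, 104, 0, 0, 0, 0], [-327, 104, 0, 0, 0, 0], [-327, 104, 0, 0, 0, 0], [-327, 104, 0, 0, 0, 0]]]}}

```text
t: 20.5
position: [0.5822, -0.1626, 0.1464]
eef_rot: [0.749, 0.662, 0.0, -0.0]
wrist_force: [0.2, -0.0, -0.3]
width: 0.0212
grasp_force: 40.0
```

Request:
{"method": "jog_arm", "body": {"targets": [[[0, 0, 10, 0, 0, 0], [0, 0, 25, 0, 0, 0], [0, 0, 40, 0, 0, 0], [0, 0, 50, 0, 0, 0], [0, 0, 60, 0, 0, 0], [0, 0, 65, 0, 0, 0], [0, 0, 68, 0, 0, 0], [0, 0, 68, 0, 0, 0], [0, 0, 68, 0, 0, 0], [0, 0, 68, 0, 0, 0]]]}}

```text
t: 21.75
position: [0.5822, -0.1639, 0.0787]
eef_rot: [0.75, 0.662, 0.0, 0.0]
wrist_force: [-1.0, 0.2, -0.9]
width: 0.021
grasp_force: 40.0
```

```bash
python3 - <<'E'
from h import *
from bench import env,read_camera,get_calibration
c=get_calibration('wrist'); s=env.state(); p,d=read_camera('wrist')
K=np.array([c['fx'],c['fy'],c['cx'],c['cy']]); T=c['world_to_cam']
print(s['t'],s['position'],s['wrist_force'])
delta(s['position'],s['eef_rot'],[.5821,-.1639,.0465])
u,v=map(int,proj([[.5824,-.1625,.032]],K,T)[0]); u,v=max(u,130),max(v,100); print(u,v)
cv2.imwrite('pics/w9.png',cv2.resize(p[v-100:v+100,u-130:u+130],None,fx=3,fy=3)[...,::-1])
E
```

```text
21.75 [ 0.58224431 -0.16389095  0.0787406 ] [-0.97493085  0.21500935 -0.86311775]
shift mm [-0.  -0.2 32.2] turn [ 0.0004 -0.     -0.0002]
319 219
```

View pics/w9.png

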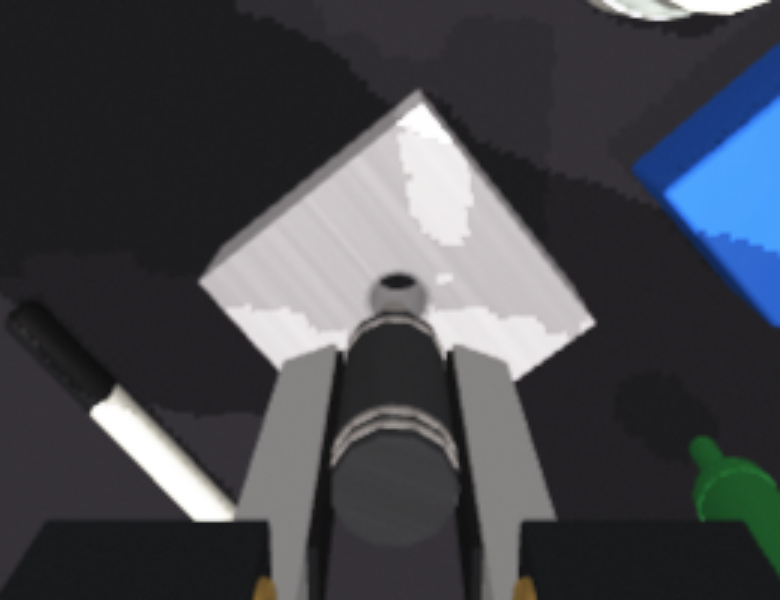

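The pin hangs just above the hole (hole at crop (398,283), pin at (397,297)) and is aligned. Lowering it in.

Request:
{"method": "jog_arm", "body": {"targets": [[[0, 0, 4, 0, 0, 0], [0, 0, 8, 0, 0, 0], [0, 0, 13, 0, 0, 0], [0, 0, 18, 0, 0, 0], [0, 0, 23, 0, 0, 0], [0, 0, 27, 0, 0, 0], [0, 0, 30, 0, 0, 0], [0, 0, 31.5, 0, 0, 0], [0, 0, 32, 0, 0, 0], [0, 0, 32, 0, 0, 0]]]}}

```text
t: 23.05
position: [0.5822, -0.1639, 0.0466]
eef_rot: [0.75, 0.662, 0.0, 0.0]
wrist_force: [0.6, -0.5, -1.1]
width: 0.0213
grasp_force: 40.0
```

Request:
{"method": "jog_arm", "body": {"targets": [[[0, 0, 0.3, 0, 0, 0], [0, 0, 0.5, 0, 0, 0], [0, 0, 0.7, 0, 0, 0], [0, 0, 0.7, 0, 0, 0], [0, 0, 0.7, 0, 0, 0], [0, 0, 0.7, 0, 0, 0], [0, 0, 0.7, 0, 0, 0], [0, 0, 0.7, 0, 0, 0], [0, 0, 0.7, 0, 0, 0], [0, 0, 0.7, 0, 0, 0]]]}}

```text
t: 24.3
position: [0.5823, -0.1639, 0.0464]
eef_rot: [0.75, 0.662, 0.0, 0.0]
wrist_force: [-3.8, 1.4, 10.5]
width: 0.0212
grasp_force: 40.0
```

The tool is seated with about 10 N on the shoulder. Now release and go up.

Request:
{"method": "jog_arm", "body": {"targets": [[[0, 0, -0.4, 0, 0, 0], [0, 0, -0.4, 0, 0, 0], [0, 0, -0.4, 0, 0, 0], [0, 0, -0.4, 0, 0, 0], [0, 0, -0.4, 0, 0, 0], [0, 0, -0.4, 0, 0, 0], [0, 0, -0.4, 0, 0, 0], [0, 0, -0.4, 0, 0, 0], [0, 0, -0.4, 0, 0, 0], [0, 0, -0.4, 0, 0, 0]]], "fingers": 0.4}}

```text
t: 25.55
position: [0.5821, -0.1638, 0.0462]
eef_rot: [0.75, 0.662, 0.0, 0.0]
wrist_force: [-0.1, -0.4, 0.4]
width: 0.056
grasp_force: 0.0
```

Request:
{"method": "jog_arm", "body": {"targets": [[[0, 0, -10, 0, 0, 0], [0, 0, -25, 0, 0, 0], [0, 0, -45, 0, 0, 0], [0, 0, -70, 0, 0, 0], [0, 0, -100, 0, 0, 0], [0, 0, -140, 0, 0, 0], [0, 0, -170, 0, 0, 0], [0, 0, -174, 0, 0, 0], [0, 0, -174, 0, 0, 0], [0, 0, -174, 0, 0, 0]]]}}

```text
t: 26.8
position: [0.5817, -0.1637, 0.2195]
eef_rot: [0.75, 0.662, -0.0, -0.0]
wrist_force: [-0.6, -0.2, 0.3]
width: 0.0563
grasp_force: 0.0
```

Request:
{"method": "jog_arm", "body": {"targets": [[[0, 0, 0, 0, 0, 0], [0, 0, 0, 0, 0, 0], [0, 0, 0, 0, 0, 0], [0, 0, 0, 0, 0, 0], [0, 0, 0, 0, 0, 0], [0, 0, 0, 0, 0, 0], [0, 0, 0, 0, 0, 0], [0, 0, 0, 0, 0, 0], [0, 0, 0, 0, 0, 0], [0, 0, 0, 0, 0, 0]]]}}

```text
t: 28.05
position: [0.5821, -0.1638, 0.2202]
eef_rot: [0.75, 0.662, -0.0, -0.0]
wrist_force: [0.6, -0.3, -0.1]
width: 0.0566
grasp_force: 0.0
```

```bash
python3 - <<'E'
from h import *
from bench import env,read_camera,get_calibration
c=get_calibration('wrist'); s=env.state(); p,d=read_camera('wrist')
K=np.array([c['fx'],c['fy'],c['cx'],c['cy']]); T=c['world_to_cam']; W=cloud(d,K,T)
print(s['t'],s['position'],s['wrist_force'],s['width'])
m=(W[...,2]>.085)&(W[...,2]<.1)&(np.hypot(W[...,0]-.583,W[...,1]+.163)<.03); print('pin top',m.sum(),W[m].mean(0),W[m][:,2].std())
u,v=map(int,proj([[.582,-.163,.06]],K,T)[0])
p2,d2=read_camera('top'); a=p[v-100:v+100,u-130:u+130]; b=cv2.resize(p2[140:245,255:445],(380,210))
o=np.zeros((420,780,3),np.uint8); o[:400,:390]=cv2.resize(a,(390,400*390//520))[:300].repeat(1,0) if 0 else np.pad(cv2.resize(a,(390,300)),((0,100),(0,0),(0,0))); o[:210,395:775]=b
cv2.imwrite('pics/end.png',o[...,::-1])
E
```

```text
28.05 [ 0.58210312 -0.16382877  0.22016579] [ 0.59228445 -0.25706696 -0.08137948] 0.05661089501012628
pin top 363 [ 0.58299534 -0.16193763  0.09209391] 0.0014408650704551922
```

View pics/end.png

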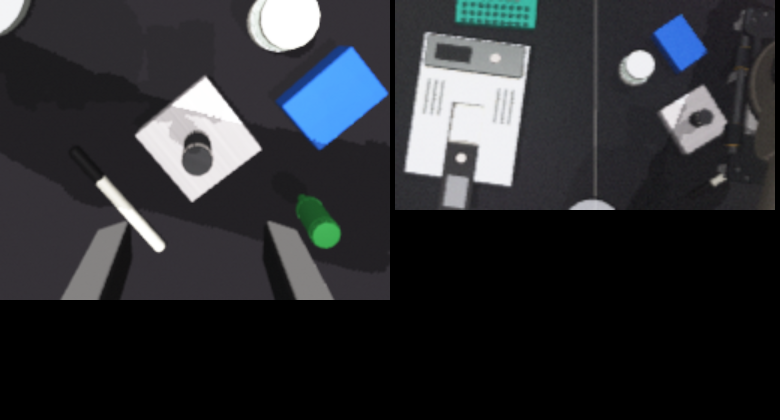

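The final view shows the tool upright in the holder at (198,155), its top at 92 mm, so fully down. The slide is out with the button up at (460,157), and the other things are unmoved.

```bash
python3 -c "
from bench import env
print(env.sign_off())"
```

```text
the job is handed in; nothing more can be done
None
```

The job is done and handed in at about 28 s: the slide is fully out (50 mm) and locked with the button up, and the pin tool is back upright and fully down in its holder.

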